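Swing the terracotta tile tray into its taped bay

TASK

Two shallow wooden trays of tiles are pinned to the pottery bench at one end and have been left swung out of their blue-taped outlines. Push the tray of terracotta tiles near its free corner so that it pivots on its pin until it lies squarely in its own blue outline, and let go of it. Leave the tray of white tiles where it is and do not knock over or shift the pot of wooden tools.

Things in the scene. Friction and masses are not known exactly. Their poses are not given: they have to be found in the camera images.
- terracotta_tray: Pale-wood open tray of orange-brown tiles, 172 x 90 mm, sides 2-35 mm above the bench; turns level on a fixed pin near one end. Origin: pin axis at bench height; x along its midline to the free end (x -22 to +150 mm), y across (sides +-45 mm), z up. Stays where left: 1-2 N of push near the free end turns it. Starts 25-55 deg anticlockwise (from above) of its outline; can overshoot it by 28 deg.
- terracotta_bay: The terracotta tray's blue outline: a fixed U of 12 mm tape flat on the bench, 124 mm wide over the tape. Origin: the same pin axis at bench height; x runs from the pin along the outline's midline to its closed end, z up. The tray is in place when its x axis points along this one.
- white_tray_end (a point): Top middle of the free end of the other tray, which is alike but holds white tiles and has its own pin and blue outline. The point is 150 mm from that tray's pin, 35 mm above the bench; x points along that tray away from its pin. Not to be moved.
- tool_pot: White ceramic pot, 84 mm in diameter and 80 mm tall, with wooden tools standing in it to about 150 mm. Origin: centre of its underside. Stands loose on the bench beyond the trays, near the middle. Not to be disturbed.
There are look-alikes about, which are no part of the job. What is shaped like the terracotta_bay but green or red is not meant.

How it is judged (in metres and radians):
At the end, for the whole second after the job is handed in: The terracotta tray lies at rest along its blue outline, its heading within 10 degrees of the outline's (angle between the x axis of terracotta_tray and the x axis of terracotta_bay, either way round below 0.175 rad and angular speed of terracotta_tray below 0.05 rad/s); the robot touches nothing.
It fails at once if the white tray is moved (its free end by more than 20 mm) (distance of white_tray_end from where it was at the start of the episode above 0.02 m).
It fails at once if the tool pot is shifted by more than 30 mm or tipped (distance of tool_pot from where it was at the start of the episode above 0.03 m or angle between tool_pot's own z axis and vertical above 0.5 rad).
It also fails if it takes over 29 s, if anything falls off the work surface, if the arm or the gripper's body presses on something with over 40 N, if the wrist force passes 120 N, or if a joint passes its speed limit or range.

ROBOT

A 6-joint arm with a two-finger parallel gripper is mounted at the origin on the work surface. World frame = base frame: x ahead of the robot, y to its left, z up, the work surface at z = 0. Lengths are in mm, angles in rad, forces in N, time in s.
With the tool pointing down it reaches from about 275 to 750 mm from the base axis. Payload 10.2 kg.
Tool frame: the origin (TCP) lies at the very end of the fingers, on their centre line; the grasp point (between the pads) lies 19 mm behind it (ctrl.hold_point_z is the distance from the TCP to the grasp point, in mm); z points along the fingers, y is the direction in which the jaws open and shut (so a half turn about z gives the same grasp; the last joint's range is limited). The gripper opens to 85 mm and grips with 20 to 120 N. Pads are 22 mm wide; open, the fingers measure 114 mm over their backs; the gripper's body (76 mm by 85 mm) begins 54 mm behind the grasp point. The pads swing forward as they close: fully open they stand 13 mm farther back than shut.
Start: joints at [-1.557, 0.313, 1.498, -0, 1.331, -0.223], TCP at [123.148, -510.358, 231.294] pointing down, gripper open.
Joint ranges: [-2.94, 2.94], [-0.97, 2.17], [0.19, 2.56], [-1.23, 4.37], [0.02, 3.11], [-2.88, 2.88]. Speed limits (rad/s): [2.39, 2.39, 3.01, 3.14, 3.14, 3.14].

INTERFACE

Orientations are given as a unit quaternion [w, x, y, z].
In Python, from rig import readout, cams, workorder, spotter, ctrl gives the robot as it stands.
- The arm moves only by the tool step_arm, never from a script. Its argument "plan" is text: rows parted by semicolons, each of 5 numbers parted by spaces: the shift along the tool's x, y, z in cm, then the turn about the tool's z in degrees, then the opening in per cent of the stroke, from 0 (shut) to 100 (fully open). In form: x y z twist gripper; .... A call has 1 to 10 rows; each row is the pose to reach, as a shift and turn from the pose commanded when the call began, along the tool's axes at that moment; what a row does not reach only later rows make up. A row lasts 1/10 s, in which the tool goes at most 50 mm and 8.59 degrees, less where a joint would pass 70% of its speed; a pose out of reach is approached as far as the arm can. A call with a gripper value outside its range is refused whole. The fingers move at their own pace and stop on an object; "grip_force" is the grip in N (left out, the last holds). Time passes only in rows, so rows that repeat a pose let the fingers close. It gives the time, the measured TCP pose, the force and the opening at its end, in the units of the state.
- readout.sense(): the state, without advancing time (a new reading comes with each control period).
- cams.capture(name): name is "scene" or "top" or "wrist"; returns (picture, depth): 384x512x3 uint8, red, green, blue; 384x512 float32, mm along the optical axis (not along the pixel's ray), 0 where there is no reading.
- cams.camera_info(name): a dict with "vfov" (degrees; the focal length in pixels is half the picture's height over the tangent of half this angle, whatever the lens; pixels are square), "cx", "cy" (the principal point, pixels), "rvec" (rotation vector, rad) and "tvec" (3), from world to camera coordinates, as OpenCV has them. Camera axes: x right, y down, z forward; pixel columns grow to the right and rows downward; lengths in mm; the calibration is good to about 2 mm. A picture is of the moment at which its call begins: read the wrist's pose just before it. camera_info takes no time and is no camera call; for the wrist camera it gives the pose at the moment of the call.
- workorder.finish_job(): hands the job in, once; it reports no verdict.
Trained networks look in the newest picture that a camera, given by its name, has taken for a name from the list of things; names that differ only in an ending like _2 or _b are one class to them, and where a whole thing is asked for, a point or a joint stands for the part that bears it (a point fixed in the world has none). Each returns a list of dicts, best first, with "conf" (0 to 1); they miss things now and then, are a little off and sometimes report something else, mostly with a low value. They report only what shows in the picture. A call takes as long as a camera call. They do not tell look-alikes from the thing itself.
- spotter.regions_of(camera, target): "pixels" (384x512 bool, what is visible of it) and "extent" ([centre column, centre row, width, height] in pixels, round what is visible of it).
The state is a dict: "time_s": time; "joints": joint angles; "dq": joint speeds; "tau": joint torques, N m; "eef_pos": TCP position; "ee_rot": TCP orientation; "force": force on the tool from outside, world axes, zero at the start; "wrist_torque": the same for the moment, N m; "grip_width": opening from 0.0 (shut) to 1.0 (fully open).
Only numpy, scipy, OpenCV 4.12 (cv2) and the standard library are available. Lean on these libraries where they do the work, as an engineer would, in place of code of your own. Each camera call takes 0.05 s, during which the arm holds its last target. There are 200 camera calls.

## Working session

There is one attempt and no reset: what is moved stays moved. The work goes in short steps, Python scripts to look and compute and a tool call to move; the robot and the scene stay as the last step left them, time stands still between calls to the robot, and variables do not carry over. Pictures are saved under pics/ and viewed, about 8 in all and at most 12, crops included, and the job is handed in when it is done.

Besides the shell and the picture viewer there is one more tool, called after "Call:" as a command line: name --argument value ..., lists and objects as JSON in quotes. step_arm: Moves the arm, as the interface text tells. Its arguments: {"type":"object","properties":{"plan":{"type":"string"},"grip_force":{"type":"number"}},"required":["plan"]}

```bash
mkdir -p pics
cat > h.py <<'E'
import numpy as np, cv2
from rig import readout, cams, workorder, spotter, ctrl
def K(n):
    i=cams.camera_info(n); f=192/np.tan(np.radians(i['vfov']/2))
    return f,i['cx'],i['cy'],cv2.Rodrigues(np.array(i['rvec'],float))[0],np.array(i['tvec'],float).ravel()
def onplane(n,uv,z):
    f,cx,cy,R,t=K(n); uv=np.atleast_2d(np.array(uv,float))
    d=np.c_[(uv[:,0]-cx)/f,(uv[:,1]-cy)/f,np.ones(len(uv))]@R; c=-R.T@t
    return c+d*((z-c[2])/d[:,2])[:,None]
def cloud(n,depth):
    f,cx,cy,R,t=K(n); v,u=np.mgrid[:384,:512]
    p=np.stack([(u-cx)/f*depth,(v-cy)/f*depth,depth],-1)
    return (p-t)@R
def save(img,n,s=1.5): cv2.imwrite('pics/'+n,cv2.resize(img[...,::-1],None,fx=s,fy=s,interpolation=cv2.INTER_CUBIC))
E
python3 - <<'E'
from h import *
print(readout.sense())
for n in('top','scene'):
    im,d=cams.capture(n); save(im,n+'0.png',1.4); np.savez(n+'0.npz',im=im,d=d)
    c=cloud(n,d)
    print(n,cams.camera_info(n))
    for t in('terracotta_tray','terracotta_bay','white_tray_end','tool_pot'):
        for r in spotter.regions_of(n,t)[:4]:
            p=c[r['pixels']&(d>0)]
            print(t,round(r['conf'],2),np.round(r['extent']),np.round(np.median(p,0)) if len(p) else '')
E
```

```text
{'time_s': 0.0, 'joints': array([-1.55739993e+00,  3.13418704e-01,  1.49847269e+00, -8.61481205e-06,
        1.33097617e+00, -2.23387927e-01]), 'dq': array([3.86885554e-05, 1.74152566e-03, 1.23221456e-03, 5.56370330e-05,
       7.14748559e-04, 1.42028622e-03]), 'tau': array([-2.04847056e-03, -4.12263644e+01, -2.59745264e+01, -2.89506679e-04,
        4.10030087e-03,  1.15708019e-06]), 'eef_pos': array([ 123.14194685, -510.08033594,  230.73767985]), 'ee_rot': array([-6.34385272e-04,  9.92999507e-01,  1.18116772e-01,  6.26469713e-05]), 'force': array([0.35878892, 0.39368021, 0.16025207]), 'wrist_torque': array([-0.02799006,  0.04811816,  0.03491257]), 'grip_width': 1.0022357426906}
top {'vfov': 44.61150924390518, 'cx': 250.41351590706353, 'cy': 193.42512947225978, 'rvec': array([ 2.13762258, -2.15960146,  0.13732833]), 'tvec': array([  -5.65821357,  504.40539289, 1316.19131074])}
terracotta_tray 0.86 [307. 255.  43.  48.] [ 329. -174.   24.]
terracotta_tray 0.86 [158. 278.  40.  66.] [267. 256.  25.]
terracotta_tray 0.61 [306. 175.  53.  64.] [ 551. -172.   25.]
terracotta_bay 0.78 [306
[... 252 characters left out ...]
] [772.  55.  63.]
scene {'vfov': 48.42736726641404, 'cx': 249.3653281143088, 'cy': 187.5125328900735, 'rvec': array([ 0.70979317,  2.62764744, -1.10541088]), 'tvec': array([ 435.84370517, -124.98797809, 1520.26955796])}
terracotta_tray 0.8 [279. 148.  50.  29.] [ 297. -162.   25.]
terracotta_tray 0.71 [211. 174.  50.  47.] [ 554. -164.   25.]
terracotta_tray 0.69 [367. 224.  66.  46.] [270. 259.  26.]
terracotta_bay 0.72 [363. 228.  72.  52.] [278. 266.  23.]
terracotta_bay 0.66 [277. 151.  54.  31.] [ 308. -158.   22.]
terracotta_bay 0.63 [206. 173.  65.  45.] [ 563. -176.   23.]
white_tray_end 0.97 [288. 263.  44.  63.] [534. 261.  25.]
tool_pot 0.95 [176. 236.  27.  49.] [772.  64.  63.]
```

View pics/top0.png

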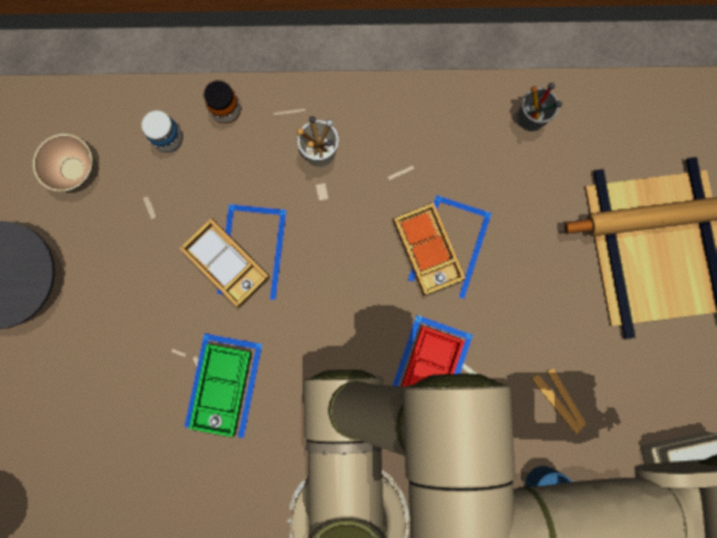

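Run:
```python
from h import *
im=np.load('top0.npz')['im']; save(im[130:330,110:370],'crop0.png',3)
```

```text
(no output)
```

View pics/crop0.png

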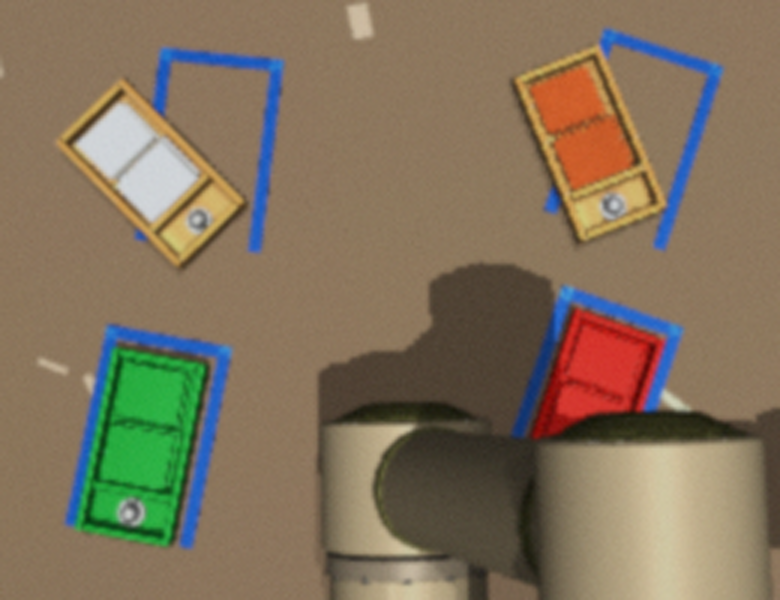

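Candidates (top pixels):
- Orange-tiled tray at (306,178): this is the one I want. It is swung out of the blue U at (330,178).
- White-tiled tray at (158,188): not to be moved.
- Green tray at (158,278) and red tray at (307,255): both already in their outlines, look-alikes.
- Pot of tools at (227,102), with a second pot at (384,75).

The close crop confirms the orange tray and its U.

Run:
```python
from h import *
z=np.load('top0.npz'); im,d=z['im'],z['d']
c=cloud('top',d); hsv=cv2.cvtColor(im,cv2.COLOR_RGB2HSV)
o=np.array([110,130])
P=lambda l,h: onplane('top',np.array(l)/3+o,h)
print('pin',P([[613,205]],25).round(1))
q=P([[517,80],[600,48],[665,205],[582,242]],35); print('tray corners',q.round(1))
m=(hsv[...,0]>100)&(hsv[...,0]<125)&(hsv[...,1]>150)
m[:,:290]=0; m[:136]=0; m[220:]=0; m[:,360:]=0
v,u=np.nonzero(m); B=onplane('top',np.c_[u,v],0); print(len(B))
r=cv2.minAreaRect(B[:,:2].astype(np.float32)); print('U rect',r, cv2.boxPoints(r).round(1))
# outline corners by hand
print('U pts',P([[660,247],[718,68],[607,33],[550,210]],0).round(1))
t=(c[...,2]>28)&(c[...,2]<45)&(abs(c[...,0]-550)<130)&(abs(c[...,1]+175)<110)
r2=cv2.minAreaRect(c[t][:,:2].astype(np.float32)); print('tray rect',r2,cv2.boxPoints(r2).round(1))
mid=q.mean(0); a=q[:2].mean(0)-q[2:].mean(0); print('tray ang',np.degrees(np.arctan2(a[1],a[0])))
i=P([[660,247],[718,68]],0); i=i[1]-i[0]; print('bay ang',np.degrees(np.arctan2(i[1],i[0])))
w=P([[62,140],[122,82],[245,200],[181,267]],35);print('white',w.round())
```

```text
pin [[ 489.2 -195.8   25. ]]
tray corners [[ 611.2 -104.8   35. ]
 [ 642.  -186.2   35. ]
 [ 487.4 -244.3   35. ]
 [ 452.7 -163.9   35. ]]
351
U rect ((560.6926879882812, -221.0446319580078), (121.0976333618164, 190.97999572753906), 70.53327941894531) [[ 450.5 -246.3]
 [ 630.5 -310. ]
 [ 670.9 -195.8]
 [ 490.8 -132.1]]
U pts [[ 450.3 -243.9    0. ]
 [ 628.6 -307.4    0. ]
 [ 665.6 -197.9    0. ]
 [ 488.  -137.     0. ]]
tray rect ((550.6126708984375, -173.02357482910156), (172.24330139160156, 90.52587890625), 20.818424224853516) [[ 454.  -161.3]
 [ 486.2 -245.9]
 [ 647.2 -184.7]
 [ 615.  -100.1]]
tray ang 20.518025188982055
bay ang -19.60683488720198
white [[557. 336.  35.]
 [614. 279.  35.]
 [497. 159.  35.]
 [433. 219.  35.]]
```

Call:
step_arm --plan "54.5 -31.4 0 -7 0; 54.5 -31.4 0 -7 0; 54.5 -31.4 0 -7 0; 54.5 -31.4 0 -7 0; 54.5 -31.4 0 -7 0; 54.5 -31.4 0 -7 0; 54.5 -31.4 0 -7 0; 54.5 -31.4 0 -7 0; 54.5 -31.4 0 -7 0; 54.5 -31.4 0 -7 0"

```text
time_s: 1.5
eef_pos: [487.0, -164.3, 231.5]
ee_rot: [0.0, 0.984, 0.179, 0.0]
force: [0.1, -1.4, 0.5]
grip_width: -0.002
```

Call:
step_arm --plan "11.9 -5.0 0 0 0; 11.9 -5.0 0 0 0; 11.9 -5.0 0 0 0; 11.9 -5.0 5 0 0; 11.9 -5.0 10 0 0; 11.9 -5.0 13 0 0; 11.9 -5.0 13 0 0; 11.9 -5.0 13 0 0"

```text
time_s: 2.3
eef_pos: [580.2, -77.7, 102.5]
ee_rot: [0.0, 0.984, 0.179, 0.001]
force: [0.5, -0.7, 1.0]
grip_width: -0.0
```

Run:
```python
from h import *
im,d=cams.capture('scene'); save(im[60:300,100:400],'s1.png',2.5)
print(readout.sense()['eef_pos'])
```

```text
[580.64607651 -77.85070831 103.4238346 ]
```

View pics/s1.png

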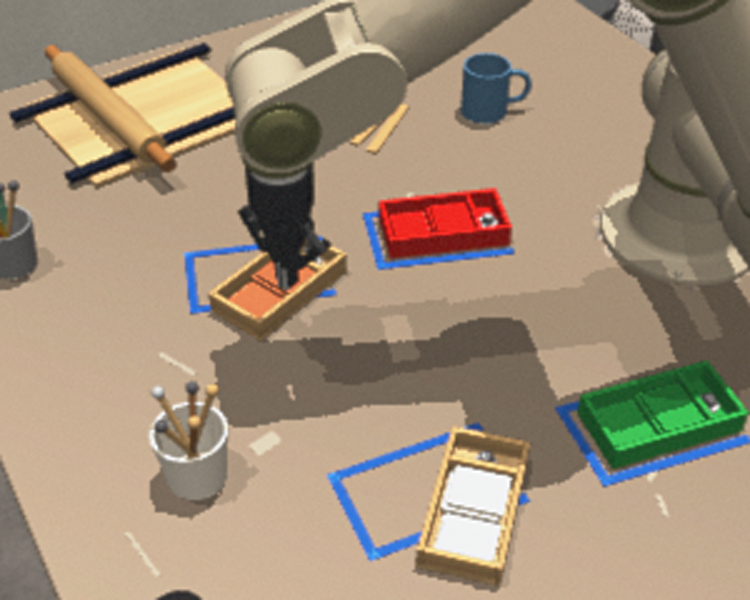

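Call:
step_arm --plan "0 0 5 0 0; 0 0 8.7 0 0; 0 0 8.7 0 0; 0 0 8.7 0 0"

```text
time_s: 2.75
eef_pos: [580.9, -77.9, 16.7]
ee_rot: [0.001, 0.984, 0.179, 0.001]
force: [0.3, -0.4, 1.2]
grip_width: -0.002
```

Call:
step_arm --plan "0 1.0 0 0 0; 0 2.0 0 0 0; 0.3 3.0 0 4 0; 0.7 3.9 0 8 0; 1.0 4.8 0 12 0; 1.2 5.7 0 16 0; 1.3 6.7 0 20 0; 1.3 7.6 0 24 0; 1.3 8.6 0 28 0; 1.3 8.6 0 28 0"

```text
time_s: 3.75
eef_pos: [622.9, -155.4, 15.6]
ee_rot: [0.001, 0.998, -0.066, 0.001]
force: [0.6, 0.7, 0.0]
grip_width: -0.003
```

```bash
cat > m.py <<'E'
from h import *
import sys
im,d=cams.capture('scene'); c=cloud('scene',d)
im2,d2=cams.capture('top'); c2=cloud('top',d2)
for n,c,im in(('scene',c,im),('top',c2,im2)):
    hsv=cv2.cvtColor(im,cv2.COLOR_RGB2HSV)
    t=(c[...,2]>28)&(c[...,2]<42)&(abs(c[...,0]-560)<140)&(abs(c[...,1]+200)<130)&(hsv[...,0]>8)&(hsv[...,0]<28)&(hsv[...,1]>70)
    p=c[t][:,:2].astype(np.float32); print(n,len(p))
    if len(p)>20: r=cv2.minAreaRect(p); print(r,cv2.boxPoints(r).round(0).tolist())
s=readout.sense(); print(s['time_s'],s['eef_pos'],s['force'])
save(im2[100:280,220:420],sys.argv[1]+'t.png',3)
E
python3 m.py a
```

```text
scene 446
((554.8526611328125, -194.60018920898438), (113.45803833007812, 172.22869873046875), 84.3717041015625) [[464.0, -243.0], [635.0, -260.0], [646.0, -147.0], [475.0, -130.0]]
top 363
((551.4407958984375, -218.27880859375), (66.96198272705078, 172.71192932128906), 79.39026641845703) [[460.0, -235.0], [630.0, -267.0], [642.0, -201.0], [473.0, -169.0]]
3.85 [ 622.25082043 -154.02746419   15.10040779] [ 0.00528952  0.6835136  -0.73033344]
```

View pics/at.png

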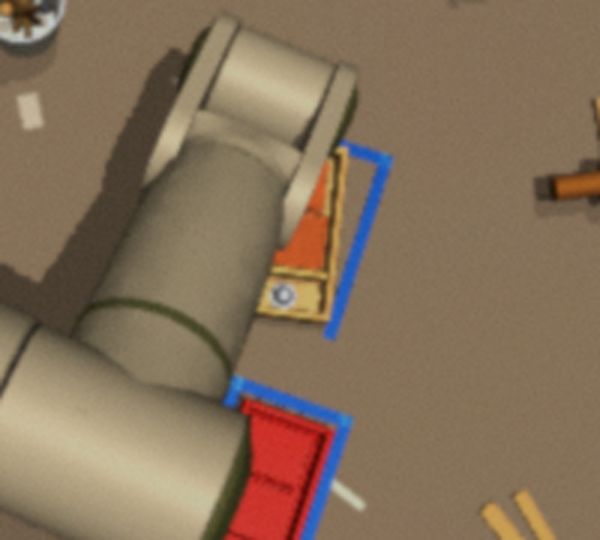

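The detector-free rectangle fit says −10.7°. The edge in the picture and the kinematics both say about −7°, so I'll push another 10°, back off and re-measure.

Call:
step_arm --plan "0.3 0.6 0 3 0; 0.5 1.1 0 5 0; 0.7 1.7 0 8 0; 0.8 2.3 0 10 0; 0.8 2.3 0 10 0; 0.8 0.5 0 10 0; 0.8 -2.5 0 10 0; 0.8 -2.5 -5 10 0; 0.8 -6 -10 10 0; 0.8 -10 -10 10 0"

```text
time_s: 4.85
eef_pos: [644.6, -55.3, 119.7]
ee_rot: [0.001, 0.988, -0.152, 0.004]
force: [0.5, 0.2, 0.2]
grip_width: 0.005
```

Call:
step_arm --plan "-5 -4 0 0 0; -10 -8 0 0 0; -15 -10 0 0 0; -15 -10 0 0 0; -15 -10 0 0 0"

```text
time_s: 5.35
eef_pos: [526.6, 88.8, 114.5]
ee_rot: [-0.0, 0.989, -0.149, -0.001]
force: [0.3, -0.6, -0.2]
grip_width: -0.001
```

```bash
python3 m.py b
```

```text
scene 496
((551.2698364257812, -212.92074584960938), (98.15349578857422, 171.68431091308594), 72.9012222290039) [[455.0, -235.0], [619.0, -285.0], [648.0, -191.0], [484.0, -141.0]]
top 718
((551.1478881835938, -215.10784912109375), (90.21843719482422, 172.12782287597656), 72.23607635498047) [[455.0, -232.0], [619.0, -284.0], [647.0, -198.0], [483.0, -146.0]]
5.45 [529.39910211  86.14412695 114.65846343] [ 1.02703669 -0.43225406 -0.43826494]
```

View pics/bt.png

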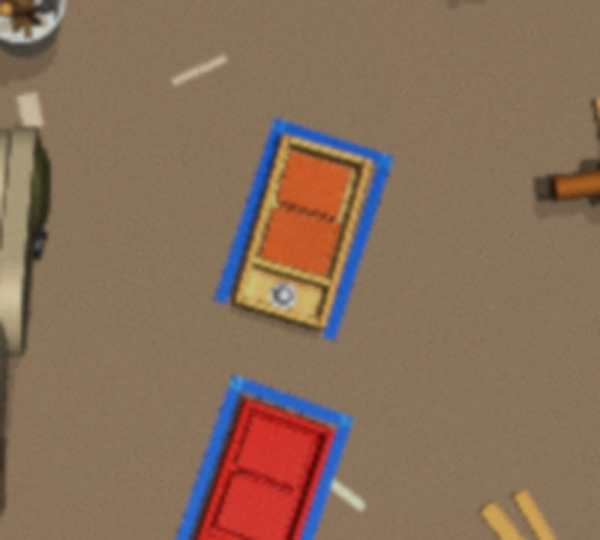

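The tray lies in its blue outline at about −17.7°, with the outline at about −19.5°. The arm is clear of everything.

Run:
```python
from h import *
im,d=cams.capture('scene'); c=cloud('scene',d)
for t in('white_tray_end','tool_pot'):
    for r in spotter.regions_of('scene',t)[:1]: print(t,r['extent'],np.median(c[r['pixels']&(d>0)],0))
print(readout.sense()['dq'].round(3)); print(workorder.finish_job())
```

```text
white_tray_end [287.5, 261.0, 45.6, 64.4] [533.49014909 260.32371307  25.78148017]
tool_pot [177.2, 236.2, 32.2, 50.2] [770.62196091  63.12615001  63.95981309]
[-0.008  0.004  0.     0.001 -0.001  0.001]
the job is handed in; nothing more can be done
None
```

I pushed the terracotta tray about 40° clockwise with the closed gripper against its side near the free corner. Then I backed off, lifted clear and handed the job in. `finish_job` gives no verdict, so the result below rests on my own measurements.

- **Heading:** the last top-view fit put the tray at −17.8°, and the scene-view fit at −17.1°. The outline is at about −19.5°, so the error is about 2°, against the 10° limit.
- **White tray and tool pot:** the detections sit within about 2 mm of where they were at the start, so neither appears to have moved.
- **Arm:** it was free at about 115 mm height, with wrist force around 1 N and joints nearly still.
- **Disagreement:** midway, with the arm blocking part of the top view, the rectangle fit gave −10.7°. The tray edge in the picture and the arm's own position both said about −7°. I went with −7°, and the final unobstructed picture shows the tray squarely in its outline.

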